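# Restart the chiller under its locked dust cover

### The job

The sliding cover on the chiller's control box is blocked by an oak batten that stands in a slot across its path: pull the batten out and lay it down flat on the bare bench, let go of it, then slide the cover fully aside, press the button beneath all the way in, and slide the cover fully home again. The batten must finish put away in the white tray, lying flat on the tray's floor, and must lie on the bench before it goes there. Leave the small tin and the rubber bung where they are.

Things in the scene. Friction and masses are not known exactly. Their poses are not given: they have to be found in the camera images.
- unit: steel control box, fixed to the bench, 110 (x) x 200 (y) x 65 mm high (its deck). Origin: centre of its underside; its x runs across the cover's travel, its y along it. The deck has two openings: a square well 54 x 54 mm, 22 mm deep, centred at y = -54 mm, with the button in it; and the batten's slot, 38 (x) x 17 (y) mm, its floor 5 mm above the bench, centred at y = +3.5 mm. Two guide rails 6 mm wide and 12 mm high run along y on the deck at x = -50 and +50 mm
- cover (a joint): slide of the cover along the box's +y, in m: 0 = fully home over the well, 0.108 = fully aside, past the slot, against its stop. About 2 N of friction; it stays where it is left. It may start up to 8 mm ajar. With the batten in the slot it meets the batten after 11 to 14 mm of travel
- handle_top (a point): centre of the top of the cover's upright black handle, a fin 40 (box x) x 12 (box y) mm that stands 34 mm above the cover's plate; it is 107 mm above the bench. The cover's aluminium plate is 92 (x) x 76 (y) x 6 mm, its centre 18 mm to the +y side of the fin, its upper face 73 mm above the bench. Axes parallel to the box's
- button (a joint): travel of the push button, in m: 0 = out, 0.006 = fully in, pressed straight down; springs back. Takes 1.5 N to start and 5 N fully in
- button_top (a point): centre of the top face of the grey round button, 28 mm in diameter, in the middle of the well, 61 mm above the bench (4 mm below the deck) when out, hidden under the cover at first
- batten: oak batten, a plain bar 34 (its x) x 14 (its y) x 105 mm (its z), about 40 g, loose. Origin: centre of its foot. It starts upright in the slot, its x and y along the box's, with 1.5 mm play on each 34 mm wide face, so that its top 45 mm stand out above the deck (top 110 mm above the bench)
- batten_mid (a point): centre of the batten, 52.5 mm from its foot along its z; axes as the batten's
- tray: white open tray, fixed, outer 160 (x) x 120 (y) x 22 mm high, walls 4 mm, floor 4 mm thick. Origin: centre of its underside
- tin: bystander: low closed steel tin, 60 mm in diameter, 55 mm high, beyond the middle of the work; origin at its foot
- bung: bystander: black rubber bung, 44 mm in diameter, 34 mm high, between and beyond the box and the tray; origin at its foot. (A bottle and a wrench also lie farther off, out of the way)
Mind the look-alikes: they are no part of the job. Of the things like the unit, leave any that is purple; of the rest the larger one is meant. Of the things shaped like the batten, the wooden one is meant.

How it is judged:
By the outcome, as a careful person would: the job done as asked, in the order asked, and still so for the second after the job is handed in, with the robot touching nothing.
It also fails if it takes over 72 s, if anything falls off the work surface, if the arm or the gripper's body presses on something with over 40 N, if the wrist force passes 120 N, or if a joint passes its speed limit or range.

### The arm

A 7-joint arm with a two-finger parallel gripper is mounted at the origin on the work surface. World frame = base frame: x ahead of the robot, y to its left, z up, the work surface at z = 0. Lengths are in m, angles in rad, forces in N, time in s.
With the tool pointing down it reaches from about 0.35 to 0.9 m from the base axis. Payload 8.1 kg.
Tool frame: the origin (TCP) lies between the finger pads; the fingertips stand 25 mm ahead of it and the grasp point (between the pads) lies 6 mm ahead of it; z points along the fingers, y is the direction in which the jaws open and shut (so a half turn about z gives the same grasp; the last joint's range is limited). The gripper opens to 92 mm and grips with 3 to 60 N. Pads are 19 mm wide; open, the fingers measure 130 mm over their backs; the gripper's body (75 mm by 190 mm) begins 47 mm behind the grasp point.
Start: joints at [-1.402, 0.434, 0.025, 1.573, -0.012, 1.134, -0.075], TCP at [0.168, 0.602, 0.231] pointing down, gripper open.
Joint ranges: [-2.62, 2.62], [-0.44, 2.09], [-1.27, 1.32], [0.08, 2.57], [-1.32, 4.46], [0.12, 2], [-2.74, 2.74]. Speed limits (rad/s): [2.22, 2.22, 3.01, 3.01, 3.14, 3.14, 3.14].

### API

Orientations are given as a rotation vector (axis times angle).
In Python, from cell import * gives the robot as it stands.
- The arm moves only by the shell command python3 -m jog 'ROWS' [FORCE]. ROWS is JSON, one flat list of numbers, 5 for each row, row after row: the finger opening in mm, from 0 to 91.8, then the shift along the tool's x, y, z in units of 40 mm (1.0 is 40 mm), then the turn about the tool's z in units of 6 degrees (1.0 is 6 degrees). A call has 1 to 20 rows; each row shifts and turns the pose as measured when the row begins, along the tool's axes as they then stand; what a row does not reach is not made up. A row lasts 1/12 s, in which the tool goes at most 41.7 mm and 7.16 degrees, less where a joint would pass 70% of its speed; a pose out of reach is approached as far as the arm can. A call is refused whole if a number of a shift passes 1 or a number of a turn 1, either way. A call with a gripper value outside its range is refused whole. The fingers move at their own pace and stop on an object; FORCE is the grip in N (left out, the last holds). Time passes only in rows, so rows that do not move let the fingers close. It gives the time, the measured TCP pose, the force and the opening at its end, in the units of the state.
- observe(): the state, without advancing time (a new reading comes with each control period).
- get_image(name): name is "scene" or "side" or "wrist"; returns the picture (400x640x3 uint8, red, green, blue); there is no depth.
- camera_params(name): a dict with "intrinsics" (3x3 intrinsics, pixels), "dist_coeffs" ([k1, k2, p1, p2, k3] as OpenCV has them; the pictures are not rectified), "xyz" and "orientation" of the camera in the world. Camera axes: x right, y down, z forward; pixel columns grow to the right and rows downward; lengths in m; the calibration is good to about 2 mm. A picture is of the moment at which its call begins: read the wrist's pose just before it. camera_params takes no time and is no camera call; for the wrist camera it gives the pose at the moment of the call.
- sign_off(): hands the job in, once; it reports no verdict.
The state is a dict: "clock": time; "joints": joint angles; "dq": joint speeds; "joint_efforts": joint torques, N m; "position": TCP position; "ee_rot": TCP orientation; "force": force on the tool from outside, world axes, zero at the start; "ft_torque": the same for the moment, N m; "width": opening from 0.0 (shut) to 1.0 (fully open).
Only numpy, scipy, OpenCV 4.12 (cv2) and the standard library are available. Lean on these libraries where they do the work, as an engineer would, in place of code of your own. Each camera call takes 0.05 s, during which the arm holds its last target. There are 200 camera calls.

## Working session

There is one attempt and no reset: what is moved stays moved. The work goes in short steps, Python scripts to look and compute and a shell command to move; the robot and the scene stay as the last step left them, time stands still between calls to the robot, and variables do not carry over. Pictures are saved under pics/ and viewed, about 8 in all and at most 12, crops included, and the job is handed in when it is done.

```bash
mkdir -p pics; ls; cat > h.py <<'E'
from cell import *
import numpy as np, cv2, json
from scipy.spatial.transform import Rotation as R
def snap(n,fn,crop=None,scale=1):
    im=get_image(n)[:,:,::-1].copy(); cv2.imwrite('pics/'+fn+'_full.png',im)
    if crop: x0,y0,x1,y1=crop; im=im[y0:y1,x0:x1]
    im=cv2.resize(im,None,fx=scale,fy=scale,interpolation=cv2.INTER_CUBIC); cv2.imwrite('pics/'+fn+'.png',im)
def cam(n):
    p=camera_params(n); o=np.array(p['orientation'],float)
    Rm=R.from_rotvec(o).as_matrix() if o.size==3 else o.reshape(3,3)
    return np.array(p['intrinsics'],float).reshape(3,3),np.array(p['dist_coeffs'],float),np.array(p['xyz'],float),Rm
def pix2z(c,uv,z):
    K,d,t,Rm=c
    q=cv2.undistortPoints(np.array([[uv]],float),K,d)[0,0]
    r=Rm@np.array([q[0],q[1],1]); return t+r*(z-t[2])/r[2]
def proj(c,P):
    K,d,t,Rm=c
    rv=cv2.Rodrigues(Rm.T)[0]; return cv2.projectPoints(np.atleast_2d(np.array(P,float)),rv,-Rm.T@t,K,d)[0][:,0]
E
python3 - <<'E'
from h import *
print(observe())
for n in('scene','side','wrist'):
    c=cam(n); print(n,c[0].tolist(),c[1],c[2],c[3].tolist())
a=get_image('scene');b=get_image('side');w=get_image('wrist')
for n,i in zip(('s','d','w'),(a,b,w)): cv2.imwrite(f'pics/{n}0.png',i[:,:,::-1])
E
```

```text
pics
{'clock': 0.0, 'joints': array([-1.4016089 ,  0.43520499,  0.02497332,  1.57410399, -0.01163887,
        1.13399503, -0.07510718]), 'dq': array([-1.99375436e-03, -4.95879210e-04,  3.42704470e-04,  1.19027674e-03,
       -4.27267752e-04, -6.98484043e-05, -5.21628553e-04]), 'joint_efforts': array([-7.59825307e-04, -6.67876482e+01,  9.84727889e-01, -3.14440620e+01,
       -6.04998437e-02,  4.32196003e-02,  1.71737324e-04]), 'position': array([0.16768963, 0.60155535, 0.23005347]), 'ee_rot': array([-4.25741490e-01, -3.11250351e+00,  2.45448595e-03]), 'force': array([-0.16912986,  0.17955725,  0.23694858]), 'ft_torque': array([0.05249194, 0.00442937, 0.01461104]), 'width': 1.0026354677841147}
scene [[451.2686053473225, 0.0, 327.94893877705505], [0.0, 451.2686053473225, 193.6898166619658], [0.0, 0.0, 1.0]] [-0.03962445  0.          0.          0.          0.        ] [ 1.16892002 -0.01081502  0.92520721] [[-0.1719215265318078, 0.774268571784655, -0.6090576060287922], [0.9849235192753291, 0.12304946412174955, -0.12159149048206777], [-0.01920025763559946, -0.6207793554282398, -0.7837501782971573]]
side [[450.5356235153323, 0.0, 317.86465246057304], [0.0, 450.5356235153323, 196.837490979158], [0.0, 0.0, 1.0]] [0.02618176 0.         0.         0.         0.        ] [ 0.32853626 -0.95048354  0.8739399 ] [[0.9687024704715079, -0.15819598189471532, 0.19128396434297346], [-0.24800402163933608, -0.6493045395558312, 0.7189559236579844], [0.010465608110031596, -0.7438935718397873, -0.6682161512731717]]
wrist [[318.394467478146, 0.0, 320.11727018378315], [0.0, 318.394467478146, 202.1020635932702], [0.0, 0.0, 1.0]] [-0.00286653  0.          0.          0.          0.        ] [0.09153686 0.62247429 0.3853188 ] [[0.26843811453492866, 0.9201733248318392, 0.28499479106266234], [0.963295413141933, -0.2558952990103, -0.08111438198088844], [-0.0017104632836759948, 0.2963083667606219, -0.9550907946907495]]
```

View pics/s0.png

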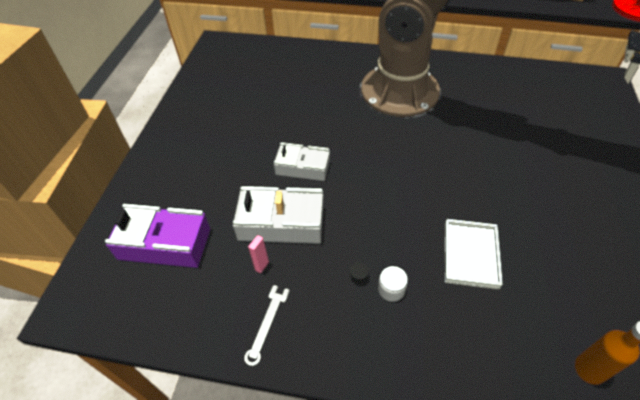

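View pics/d0.png

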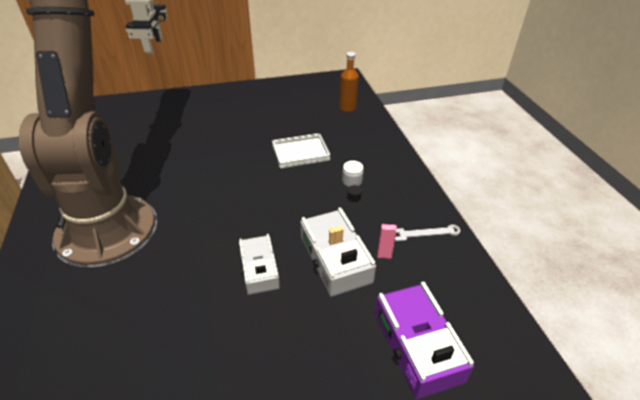

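The unit is the white box at scene (280,213), with the batten at (279,203) and the fin at (248,201). The tray is at (472,253), and the pink block and the purple and small boxes are decoys. I'll enlarge both views of the unit.

```bash
python3 - <<'E'
import cv2,numpy as np
s=cv2.imread('pics/s0.png')[178:248,228:332];d=cv2.imread('pics/d0.png')[200:296,294:380]
t=cv2.imread('pics/s0.png')[214:294,438:508]
a=cv2.resize(s,None,fx=7.6,fy=7.6,interpolation=cv2.INTER_CUBIC);cv2.imwrite('pics/c1.png',a)
b=cv2.resize(d,None,fx=6,fy=6,interpolation=cv2.INTER_CUBIC);cv2.imwrite('pics/c2.png',b);print(a.shape,b.shape)
E
```

```text
(532, 790, 3) (576, 516, 3)
```

View pics/c1.png

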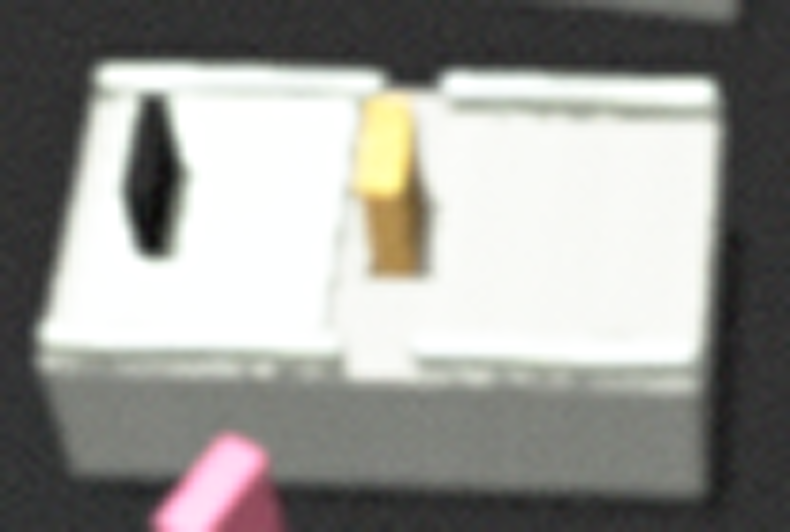

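View pics/c2.png

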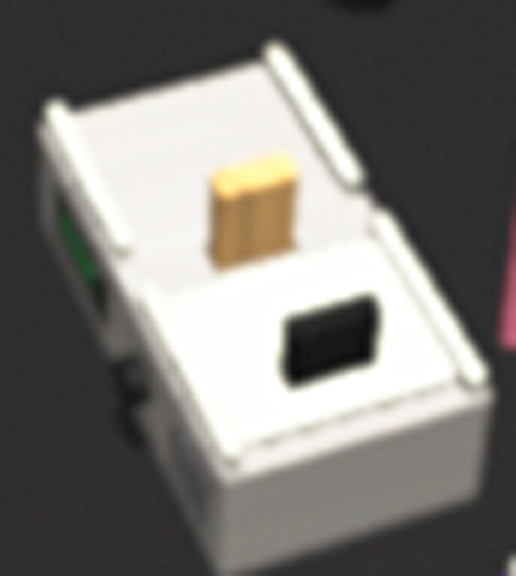

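The crops show the rail gaps beside the slot. Batten top centre is at c1 (386,146) and c2 (253,173), and the fin top is at c1 (153,138). I'll fit the box pose from its corners in both views.

```bash
cat > fit.py <<'E'
from h import *
from scipy.optimize import least_squares
s,d=cam('scene'),cam('side')
S=lambda p:np.array(p)/7.6+[228,178]-.4
D=lambda p:np.array(p)/6+[294,200]-.4
sc=[((75,478),(55,-100,0)),((705,497),(55,100,0)),((38,368),(55,-100,65)),((702,390),(55,100,65)),((95,66),(-53,-100,77)),((718,78),(-53,100,77))]
dc=[((222,573),(-55,-100,0)),((478,497),(55,-100,0)),((217,482),(-55,-100,65)),((490,397),(55,-100,65)),((52,100),(-53,100,77)),((273,42),(50,100,77))]
def W(p,P): 
    c,q=np.cos(p[2]),np.sin(p[2]); P=np.array(P)/1000.
    return np.c_[p[0]+c*P[:,0]-q*P[:,1],p[1]+q*P[:,0]+c*P[:,1],P[:,2]]
def run(useS,useD):
    def f(p):
        r=[]
        if useS:r.append(proj(s,W(p,[b for a,b in sc]))-[S(a) for a,b in sc])
        if useD:r.append(proj(d,W(p,[b for a,b in dc]))-[D(a) for a,b in dc])
        return np.concatenate(r).ravel()
    return least_squares(f,[.7,-.2,0],loss='soft_l1')
if __name__=='__main__':
    for a in((1,0),(0,1),(1,1)):
        r=run(*a);print(a,r.x,np.rad2deg(r.x[2]));
    print(r.fun.reshape(-1,2).round(1).tolist()); p=r.x
    c,q=np.cos(p[2]),np.sin(p[2]);
    print('batten nominal',W(p,[(0,3.5,110)]),'fin home',W(p,[(0,-54-18,107)]))
    print('bt',pix2z(s,S((386,146)),.11),pix2z(d,D((253,173)),.11))
    print('fin',pix2z(s,S((153,138)),.107),pix2z(d,D((330,303)),.107))
    T=[(445,220.5),(499,223),(500.5,287),(445,281)]
    for t in T: print('tray',pix2z(s,t,.022))
    for t in [(275,143),(302,136.5),(329,157),(304,164)]: print('trayside',pix2z(d,t,.022))
    print('tin',pix2z(s,(393,277),.055),pix2z(d,(353,167),.055),'bung',pix2z(s,(360,271),.034),'pink top',pix2z(s,(258,240),.1))
E
python3 fit.py
```

```text
(1, 0) [ 0.5610456  -0.25267163  0.12564856] 7.199132080239069
(0, 1) [ 0.56364345 -0.24725718  0.11623264] 6.659639521361854
(1, 1) [ 0.56223466 -0.25073669  0.12078046] 6.920210547832209
[[1.2, 0.6], [0.4, 1.0], [1.2, 0.0], [-0.1, -0.0], [0.8, 0.4], [0.5, 1.1], [-0.4, 2.6], [-0.5, 1.6], [1.3, 0.4], [0.1, 0.9], [-0.8, 1.0], [-0.0, 0.8]]
batten nominal [[ 0.56181295 -0.24726219  0.11      ]] fin home [[ 0.57090972 -0.32221217  0.107     ]]
bt [ 0.56232842 -0.24830137  0.11      ] [ 0.56057078 -0.24637286  0.11      ]
fin [ 0.56830311 -0.32039425  0.107     ] [ 0.57082426 -0.31561164  0.107     ]
tray [0.50425789 0.14443674 0.022     ]
tray [0.4911897  0.27374053 0.022     ]
tray [0.66459691 0.2673968  0.022     ]
tray [0.66892191 0.14697055 0.022     ]
trayside [0.50185147 0.25332635 0.022     ]
trayside [0.59559165 0.26916047 0.022     ]
trayside [0.65279941 0.13917671 0.022     ]
trayside [0.5684589  0.12275335 0.022     ]
tin [0.69524595 0.0311456  0.055     ] [0.69588745 0.03334697 0.055     ] bung [ 0.68068386 -0.04123406  0.034     ] pink top [ 0.67763771 -0.26663902  0.1       ]
```

```bash
cat > dl.py <<'E'
import sys
from h import *
# python3 dl.py x y ztip [jaw yaw deg]
def dl(x,y,zt,yaw=None):
    o=observe(); Rm=R.from_rotvec(o['ee_rot']).as_matrix(); p=o['position']
    d=Rm.T@(np.array([x,y,zt+.025])-p)/.04
    a=np.rad2deg(np.arctan2(Rm[1,1],Rm[0,1])); s=''
    if yaw is not None: s=round(float(-(((yaw-a)+90)%180-90)/6),2)
    print('shift units',d.round(2),'turn',s,'| jaw',round(a,1),'p',p.round(4),'F',o['force'].round(1),'w',round(o['width']*91.8,1),'t',round(o['clock'],2),'j7',round(o['joints'][6],2),'tilt',(Rm[:,2]).round(3))
if __name__=='__main__': dl(*map(float,sys.argv[1:]))
E
python3 -m jog '[70,0,0,0,1,70,0,0,0,1,70,0,0,0,1,70,0,0,0,1,70,0,0,0,1,70,0,0,0,1,70,0,0,0,1,70,0,0,0,1,70,0,0,0,1,70,0,0,0,1,70,0,0,0,1,70,0,0,0,0.25]' 20
python3 dl.py 0.562 -0.247 0.2 6.9
```

```text
clock: 1.15
position: [0.1671, 0.5989, 0.226]
ee_rot: [2.147, 2.287, -0.013]
force: [-0.5, 0.4, -1.0]
width: 0.762
shift units [-21.72   8.53   0.2 ] turn -0.55 | jaw 3.6 p [0.1671 0.5989 0.226 ] F [-0.5  0.4 -1. ] w 70.0 t 1.15 j7 -1.19 tilt [-0.002 -0.009 -1.   ]
```

```bash
python3 -m jog '[70,-0.92,0.36,0,0,70,-0.92,0.36,0,0,70,-0.92,0.36,0,0,70,-0.92,0.36,0,0,70,-0.92,0.36,0,0,70,-0.92,0.36,0,0,70,-0.92,0.36,0,0,70,-0.92,0.36,0,0,70,-0.92,0.36,0,0,70,-0.92,0.36,0,0,70,-0.92,0.36,0,0,70,-0.92,0.36,0,0,70,-0.92,0.36,0,0,70,-0.92,0.36,0,0,70,-0.92,0.36,0,0,70,-0.92,0.36,0,0,70,-0.92,0.36,0,0,70,-0.92,0.36,0,0]' >/dev/null
python3 dl.py 0.562 -0.247 0.2 6.9
```

```text
shift units [-4.66  1.86  0.07] turn -0.38 | jaw 4.6 p [ 0.4728 -0.067   0.2274] F [0.4 1.1 0.4] w 69.9 t 2.65 j7 0.34 tilt [-0.002 -0.004 -1.   ]
```

```bash
python3 -m jog '[70,-0.92,0.36,0,-0.38,70,-0.92,0.36,0,0,70,-0.92,0.36,0,0,70,-0.92,0.36,0,0,70,-0.9,0.36,0,0,70,0,0,0,0]' >/dev/null
python3 - <<'E'
from h import *
from fit import run,W
o=observe();c=cam('wrist');snap('wrist','w1');print(o['position'])
p=run(1,1).x
P=[(0,3.5,110),(0,-70,107),(-55,-100,65),(55,-100,65),(55,100,65),(-55,100,65)]
print(proj(c,W(p,P)).round(1).tolist())
E
python3 dl.py 0.562 -0.247 0.2 6.9
```

```text
[ 0.56823432 -0.25771167  0.22595027]
[[313.5, 183.9], [314.2, 257.9], [265.6, 264.5], [364.8, 264.4], [373.6, 69.9], [254.0, 70.1]]
shift units [ 0.21 -0.11  0.01] turn -0.01 | jaw 6.8 p [ 0.5673 -0.2549  0.2256] F [1.2 0.5 1.1] w 70.3 t 3.2 j7 0.8 tilt [-0.004 -0.005 -1.   ]
```

View pics/w1.png

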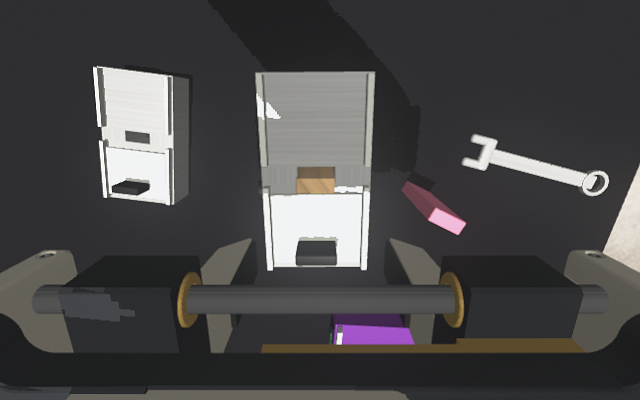

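Batten top is at about (316,186) and the box edges match the prediction within about 2 px. The fin is at (316,250). Next I descend onto the batten and grip it.

```bash
python3 dl.py 0.563 -0.248 0.086 6.9; python3 -m jog '[70,0.17,-0.1,0.5,0,70,0,0,0.9,0,70,0,0,0.7,0,70,0,0,0.3,0,70,0,0,0,0]' 15 >/dev/null
python3 dl.py 0.563 -0.248 0.086 6.9
```

```text
shift units [ 0.2  -0.07  2.86] turn -0.01 | jaw 6.8 p [ 0.5673 -0.2549  0.2256] F [1.2 0.5 1.1] w 70.3 t 3.2 j7 0.8 tilt [-0.004 -0.005 -1.   ]
shift units [-0.04  0.03  0.38] turn -0.01 | jaw 6.9 p [ 0.5618 -0.2464  0.1262] F [-1.   0.2 -0.2] w 70.1 t 3.62 j7 0.86 tilt [-0.003 -0.003 -1.   ]
```

```bash
python3 -m jog '[70,0,0.03,0.2,0,70,0,0,0.2,0,30,0,0,0,0,30,0,0,0,0,30,0,0,0,0,30,0,0,0,0,30,0,0,0,0]' 15 
python3 dl.py 0.563 -0.248 0.086 6.9
```

```text
clock: 4.2
position: [0.5649, -0.2435, 0.1123]
ee_rot: [2.079, 2.353, -0.003]
force: [0.2, -0.5, -0.1]
width: 0.449
shift units [-0.11 -0.06  0.03] turn 0.03 | jaw 7.1 p [ 0.5649 -0.2435  0.1123] F [ 0.2 -0.5 -0.1] w 41.2 t 4.2 j7 0.87 tilt [ 0.    -0.002 -1.   ]
```

```bash
python3 -m jog '[28,0,0,0,0,28,0,0,0,0,28,0,0,0,0,28,0,0,0,0]' 15 
python3 dl.py 0.563 -0.248 0.086 6.9
```

```text
clock: 4.53
position: [0.565, -0.244, 0.1134]
ee_rot: [2.079, 2.352, -0.002]
force: [0.2, 1.0, -0.5]
width: 0.359
shift units [-0.09 -0.06  0.06] turn 0.03 | jaw 7.1 p [ 0.565  -0.244   0.1134] F [ 0.2  1.  -0.5] w 33.0 t 4.53 j7 0.87 tilt [ 0.002 -0.003 -1.   ]
```

```bash
python3 -m jog '[28,0,0,-0.5,0,28,0,0,-0.7,0,28,0,0,-0.8,0,28,0,0,-0.8,0,28,0,0,-0.5,0,28,0,0,0,0]' 15 
python3 dl.py 0.48 -0.03 0.12 6.9
```

```text
clock: 5.03
position: [0.5638, -0.2432, 0.249]
ee_rot: [-2.081, -2.352, 0.005]
force: [-0.2, -0.9, 0.0]
width: 0.356
shift units [ 5.55 -1.42  2.59] turn 0.02 | jaw 7.0 p [ 0.5638 -0.2432  0.249 ] F [-0.2 -0.9  0. ] w 32.7 t 5.03 j7 0.78 tilt [-0.003 -0.002 -1.   ]
```

```bash
python3 -m jog '[28,0.85,-0.45,0,0,28,0.85,-0.45,0,0,28,0.85,-0.45,0,0,28,0.85,-0.3,0.2,0,28,0.7,-0.1,0.6,0,28,0.5,0,0.6,0,28,0,0,0.8,0,28,0,0,0.6,0,28,0,0,0,0]' 15 
python3 dl.py 0.48 -0.06 0.09 6.9
```

```text
clock: 5.78
position: [0.4668, -0.0635, 0.1298]
ee_rot: [2.08, 2.351, -0.002]
force: [-0.6, 1.2, -0.9]
width: 0.359
shift units [0.05 0.34 0.37] turn 0.02 | jaw 7.0 p [ 0.4668 -0.0635  0.1298] F [-0.6  1.2 -0.9] w 33.0 t 5.78 j7 0.51 tilt [ 0.001 -0.003 -1.   ]
```

```bash
python3 -m jog '[28,0,0,0.25,0,28,0,0,0.2,0,28,0,0,0,0]' 15; python3 -m jog '[28,0,0,0.06,0,28,0,0,0.06,0,28,0,0,0.06,0,28,0,0,0,0]' 4
python3 - <<'E'
from h import *
snap('side','d2',(240,130,400,260),5)
E
```

```text
clock: 6.03
position: [0.4659, -0.0641, 0.1111]
ee_rot: [2.082, 2.35, -0.006]
force: [-0.2, -0.4, -0.1]
width: 0.356
clock: 6.37
position: [0.4683, -0.0657, 0.1063]
ee_rot: [2.082, 2.346, -0.001]
force: [0.3, -0.9, -0.7]
width: 0.37
```

View pics/d2.png

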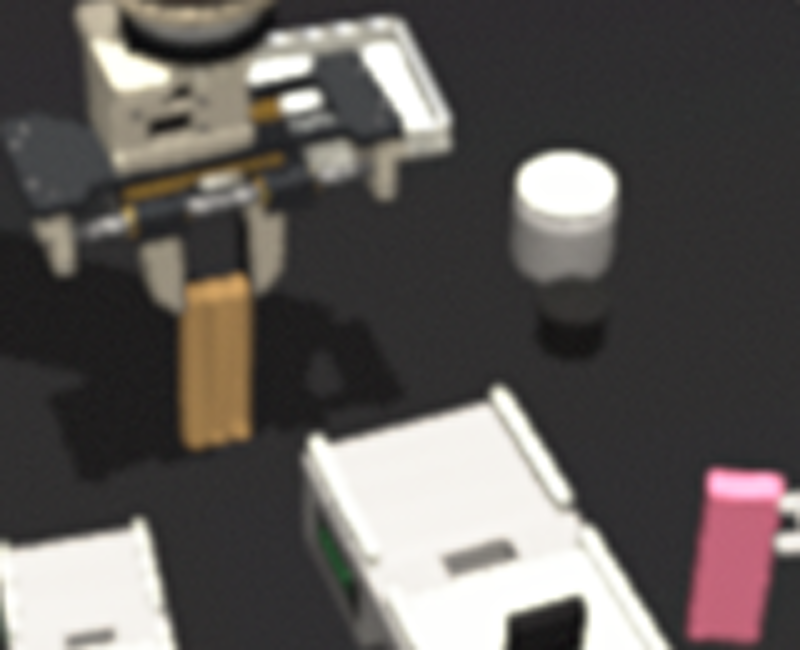

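The batten is upright in the fingertips, with its foot at crop (215,440), near the bench. The empty slot is at (480,558). Now I tip it over toward +y with a light grip.

```bash
python3 -c "
from h import *
print(pix2z(cam('side'),(240+217/5-.4,130+441/5-.4),0))"
python3 -m jog '[28,0.25,0,0,0,28,0.25,0,0.03,0,28,0.25,0,0.06,0,28,0.25,0,0.1,0,28,0,0,0,0]' 3
python3 dl.py 0.48 0.03 0.01 6.9
```

```text
[ 0.4638918  -0.07119182  0.        ]
clock: 6.83
position: [0.464, -0.0214, 0.0992]
ee_rot: [2.082, 2.344, 0.003]
force: [-0.5, 0.4, 1.7]
width: 0.376
shift units [1.23 0.54 1.6 ] turn -0.02 | jaw 6.8 p [ 0.464  -0.0214  0.0992] F [-0.5  0.4  1.7] w 34.5 t 6.83 j7 0.47 tilt [ 0.006 -0.003 -1.   ]
```

```bash
python3 -m jog '[28,0.2,0,0.12,0,28,0.2,0,0.12,0,28,0.15,0,0.13,0,28,0.15,0,0.13,0,28,0.13,0,0.16,0,28,0.13,0,0.16,0,28,0,0,0,0]' 3
python3 dl.py 0.46 0.024 0.01 6.9
python3 - <<'E'
from h import *
snap('side','d3',(240,130,400,260),4)
E
```

```text
clock: 7.42
position: [0.4581, 0.0228, 0.0619]
ee_rot: [2.079, 2.349, 0.001]
force: [-0.1, 0.4, 0.6]
width: 0.372
shift units [0.03 0.05 0.67] turn 0.01 | jaw 7.0 p [0.4581 0.0228 0.0619] F [-0.1  0.4  0.6] w 34.1 t 7.42 j7 0.44 tilt [ 0.004 -0.002 -1.   ]
```

View pics/d3.png

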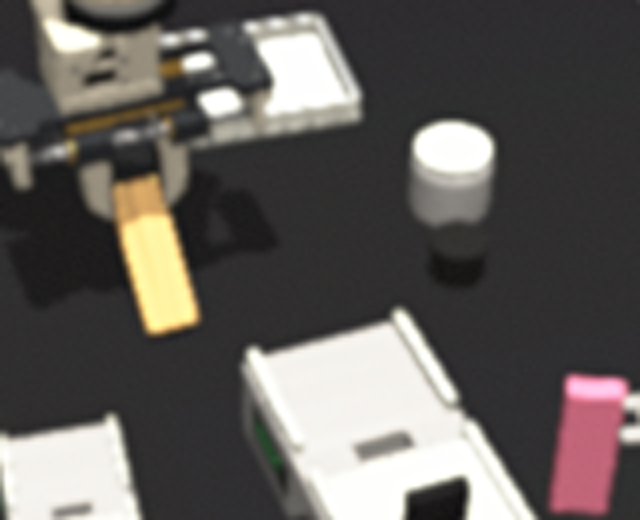

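The batten is leaning well over, pivoting in the jaws with its foot at crop (170,328). I'll continue down.

```bash
python3 -m jog '[28,0.11,0,0.18,0,28,0.09,0,0.2,0,28,0.06,0,0.2,0,28,0.04,0,0.16,0,28,0,0,0,0]' 3
python3 dl.py 0.46 0.024 0.003 6.9
```

```text
clock: 7.88
position: [0.4576, 0.0338, 0.0298]
ee_rot: [2.08, 2.345, 0.002]
force: [0.5, -0.2, 0.3]
width: 0.367
shift units [-0.25  0.03  0.05] turn -0.01 | jaw 6.8 p [0.4576 0.0338 0.0298] F [ 0.5 -0.2  0.3] w 33.6 t 7.88 j7 0.47 tilt [ 0.006 -0.004 -1.   ]
```

```bash
python3 -m jog '[60,0,0,0,0,60,0,0,0,0,60,0,0,0,0,60,0,0,0,0,60,0,0,-0.5,0,60,0,0,-0.9,0,60,0,0,-0.9,0,60,0,0,-0.9,0,0,0,0,-0.3,0,0,0,0,0,0]' 15
python3 dl.py 0.577 -0.37 0.16 6.9
python3 - <<'E'
from h import *
snap('scene','s3',(340,120,500,250),4)
E
```

```text
clock: 8.72
position: [0.4559, 0.0311, 0.1755]
ee_rot: [2.087, 2.34, -0.005]
force: [0.3, 0.1, -0.0]
width: 0.554
shift units [-10.31   1.86  -0.17] turn -0.06 | jaw 6.5 p [0.4559 0.0311 0.1755] F [ 0.3  0.1 -0. ] w 50.9 t 8.72 j7 0.22 tilt [ 0.002 -0.006 -1.   ]
```

View pics/s3_full.png

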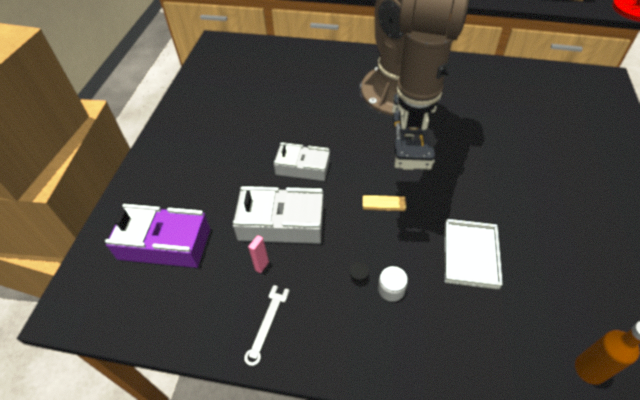

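The batten lies flat on the bench at (384,203), released. Next is the cover: I move beyond the fin on its -y side.

```bash
python3 -c "
from h import *
s=cam('scene')
for q in [(362,203),(406,204)]: print(pix2z(s,q,.007))
print(pix2z(s,(384.5,203.5),.007))"
python3 -m jog '[0,-0.9,0.16,0,0,0,-0.9,0.16,0,0,0,-0.9,0.16,0,0,0,-0.9,0.16,0,0,0,-0.9,0.16,0,0,0,-0.9,0.16,0,0,0,-0.9,0.16,0,0,0,-0.9,0.16,0,0,0,-0.9,0.16,0,0,0,-0.9,0.16,0,0,0,-0.9,0.16,0,0,0,-0.4,0.1,0,0,0,0,0,0,0]'
python3 dl.py 0.577 -0.37 0.085 6.9
```

```text
[ 0.47157966 -0.06226564  0.007     ]
[0.45716105 0.04852253 0.007     ]
[ 0.46415827 -0.00554354  0.007     ]
clock: 9.85
position: [0.5774, -0.3807, 0.1519]
ee_rot: [-2.062, -2.346, 0.012]
force: [-0.9, 0.6, 0.3]
width: 0.006
shift units [0.26 0.04 1.05] turn 0.08 | jaw 7.4 p [ 0.5774 -0.3807  0.1519] F [-0.9  0.6  0.3] w 0.5 t 9.85 j7 1.02 tilt [-0.018  0.006 -1.   ]
```

```bash
python3 -m jog '[0,0,0,0.6,0,0,0.1,0,0.45,0,0,0.3,0,0,0,0,0.3,0,0,0,0,0.3,0,0,0,0,0.3,0,0,0,0,0.3,0,0,0,0,0.3,0,0,0]'
python3 dl.py 0.560 -0.233 0.085 6.9
```

```text
clock: 10.52
position: [0.5598, -0.3046, 0.0979]
ee_rot: [-2.068, -2.329, 0.019]
force: [0.7, -2.2, -1.7]
width: 0.006
shift units [ 1.78  0.21 -0.29] turn -0.02 | jaw 6.8 p [ 0.5598 -0.3046  0.0979] F [ 0.7 -2.2 -1.7] w 0.5 t 10.52 j7 0.97 tilt [-0.028  0.009 -1.   ]
```

```bash
python3 -m jog '[0,0,0.1,-0.25,0,0,0.25,0.1,-0.05,0,0,0.3,0,0,0,0,0.3,0,0,0,0,0.3,0,0,0,0,0,0,0,0]'
python3 dl.py 0.560 -0.233 0.085 6.9
```

```text
clock: 11.02
position: [0.5637, -0.2488, 0.1127]
ee_rot: [-2.063, -2.332, 0.015]
force: [0.9, 1.2, -0.1]
width: 0.009
shift units [ 0.4  -0.04  0.07] turn 0.02 | jaw 7.0 p [ 0.5637 -0.2488  0.1127] F [ 0.9  1.2 -0.1] w 0.8 t 11.02 j7 0.89 tilt [-0.027  0.011 -1.   ]
```

```bash
for i in 1 2; do python3 -m jog '[0,0.2,0,0,0,0,0.2,0,0,0,0,0.15,0,0,0]'; done
python3 dl.py 0.560 -0.233 0.085 6.9
```

```text
clock: 11.27
position: [0.5606, -0.2252, 0.1131]
ee_rot: [-2.063, -2.332, 0.014]
force: [0.8, 0.5, 0.4]
width: 0.003
clock: 11.52
position: [0.5573, -0.2013, 0.1133]
ee_rot: [-2.064, -2.331, 0.015]
force: [0.4, -0.1, -0.7]
width: 0.002
shift units [-0.8  -0.03  0.07] turn 0.01 | jaw 7.0 p [ 0.5573 -0.2013  0.1133] F [ 0.4 -0.1 -0.7] w 0.2 t 11.52 j7 0.83 tilt [-0.027  0.012 -1.   ]
```

```bash
python3 - <<'E'
from h import *
a=get_image('scene')[160:260,215:345,::-1];b=get_image('side')[190:300,280:390,::-1]
f=lambda i,k:cv2.resize(i,(400,int(400*i.shape[0]/i.shape[1])),interpolation=cv2.INTER_CUBIC)
A,B=f(a,0),f(b,0);o=np.zeros((400,800,3),np.uint8);o[:A.shape[0],:400]=A;o[:B.shape[0],400:]=B;cv2.imwrite('pics/c4.png',o)
E
```

```text
(no output)
```

View pics/c4.png

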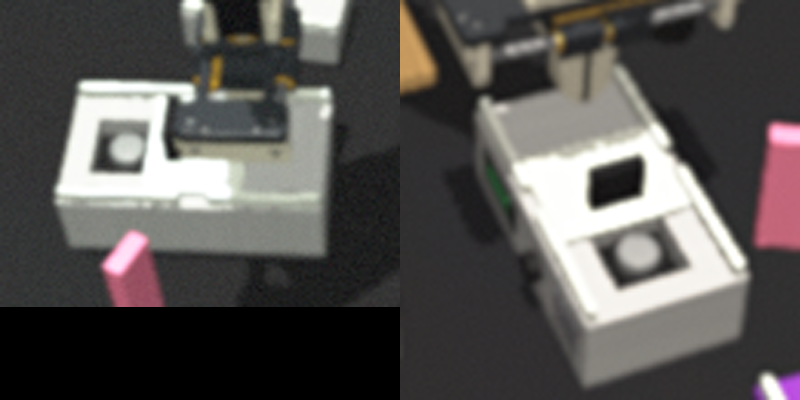

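```bash
python3 - <<'E'
from h import *
d=cam('side');o=observe();Rm=R.from_rotvec(o['ee_rot']).as_matrix()
F=pix2z(d,(339.7,235.4),.107);print('fin',F)
print('tip z.09',pix2z(d,(330.9,217.5),.088), 'pred tip', o['position']+Rm[:,2]*.025, proj(d,o['position']+Rm[:,2]*.025))
b=(F[:2]-[.5622,-.2507])@np.array([-.1205,.9927]);print('fin box y',b)
E
```

```text
fin [ 0.56414892 -0.26742132  0.107     ]
tip z.09 [ 0.56593757 -0.18695938  0.088     ] pred tip [ 0.55687772 -0.20035679  0.08821349] [[328.81878565 221.77069832]]
fin box y -0.016834095162283944
```

The cover is only about half open (fin at side-crop (615,182)) and the fingertips rode over the fin. I'll grip the fin across its 40 mm instead.

```bash
python3 -m jog '[56,0,0,-0.6,0,56,0,0,-0.6,0,56,-0.6,0,0,0,56,-0.6,0,0,0,56,-0.5,0,0,0,56,0,0,0,0,56,0,0,0,0]' 20
python3 dl.py 0.564 -0.2695 0.082 6.9
```

```text
clock: 12.2
position: [0.5677, -0.2717, 0.1625]
ee_rot: [-2.06, -2.335, 0.017]
force: [0.4, 0.2, -0.2]
width: 0.466
shift units [ 0.05 -0.05  1.39] turn 0.05 | jaw 7.2 p [ 0.5677 -0.2717  0.1625] F [ 0.4  0.2 -0.2] w 42.7 t 12.2 j7 0.89 tilt [-0.028  0.01  -1.   ]
```

```bash
python3 -m jog '[56,0.05,-0.05,0,0,56,0,0,0,0,56,0,0,0,0,56,0,0,0.5,0,56,0,0,0.5,0,56,0,0,0.3,0,56,0,0,0,0]' 20
python3 dl.py 0.564 -0.2695 0.082 6.9
```

```text
clock: 12.78
position: [0.5645, -0.2649, 0.1093]
ee_rot: [-2.055, -2.339, 0.013]
force: [-0.1, 0.5, -0.2]
width: 0.61
shift units [-0.11 -0.03  0.06] turn 0.08 | jaw 7.4 p [ 0.5645 -0.2649  0.1093] F [-0.1  0.5 -0.2] w 56.0 t 12.78 j7 0.93 tilt [-0.026  0.012 -1.   ]
```

```bash
python3 -m jog '[30,-0.1,0,0.05,0,30,0,0,0,0,30,0,0,0,0,30,0,0,0,0,30,0,0,0,0,30,0,0,0,0]' 20
python3 dl.py 0.564 -0.2695 0.082 6.9
```

```text
clock: 13.28
position: [0.5647, -0.2682, 0.1079]
ee_rot: [-2.053, -2.339, 0.014]
force: [0.1, -0.4, -6.3]
width: 0.426
shift units [-0.03 -0.02  0.02] turn 0.09 | jaw 7.5 p [ 0.5647 -0.2682  0.1079] F [ 0.1 -0.4 -6.3] w 39.1 t 13.28 j7 0.93 tilt [-0.028  0.012 -1.   ]
```

```bash
python3 -m jog '[30,0.2,0,0,0,30,0.25,0,0,0,30,0.25,0,0,0,30,0.25,0,0,0,30,0.2,0,0,0,30,0,0,0,0]' 20
python3 dl.py 0.558 -0.215 0.082 6.9
```

```text
clock: 13.78
position: [0.5585, -0.2184, 0.1079]
ee_rot: [-2.054, -2.34, 0.016]
force: [0.2, -1.3, -7.7]
width: 0.427
shift units [ 0.09 -0.    0.02] turn 0.09 | jaw 7.5 p [ 0.5585 -0.2184  0.1079] F [ 0.2 -1.3 -7.7] w 39.2 t 13.78 j7 0.87 tilt [-0.027  0.011 -1.   ]
```

```bash
for i in 1 2 3 4; do python3 -m jog '[30,0.15,0,-0.01,0,30,0.1,0,0,0]' 20 | egrep 'pos|force'; done
```

```text
position: [0.5578, -0.2136, 0.109]
force: [6.6, -18.4, -22.2]
position: [0.5578, -0.2114, 0.1101]
force: [10.4, -6.5, -8.0]
position: [0.5592, -0.2033, 0.1126]
force: [-1.3, 0.5, 0.2]
position: [0.5584, -0.1925, 0.1142]
force: [0.0, -0.0, 0.2]
```

The stop was met at y ≈ -0.2136 with 18 N, then the pads slipped off the fin. Next I raise, close the fingers, locate the button and check the cover.

```bash
python3 -m jog '[60,0,0,0,0,60,0,0,-0.6,0,0,0,0,-0.5,0,0,-0.8,0,0,0,0,-0.8,0,0,0,0,-0.8,0,0,0,0,-0.4,0.15,0,0,0,0,0,0,0]' 20 >/dev/null
python3 - <<'E'
from h import *
print(pix2z(cam('scene'),(255.5,207.7),.061),pix2z(cam('side'),(344.8,258.4),.061))
a=get_image('side')[190:300,280:390,::-1];b=get_image('wrist')[:,:,::-1]
cv2.imwrite('pics/x5.png',b)
f=lambda i:cv2.resize(i,(400,int(400*i.shape[0]/i.shape[1])),interpolation=cv2.INTER_CUBIC)
o=np.zeros((400,800,3),np.uint8);A,B=f(a),f(b);o[:A.shape[0],:400]=A;o[:B.shape[0],400:]=B;cv2.imwrite('pics/c5.png',o)
E
python3 dl.py 0.5685 -0.3045 0.075 6.9
```

```text
[ 0.56679131 -0.30904694  0.061     ] [ 0.56904323 -0.30000198  0.061     ]
shift units [-0.18 -0.28  1.55] turn 0.14 | jaw 7.7 p [ 0.5793 -0.2954  0.1618] F [-0.5  0.8 -0.7] w 2.0 t 15.22 j7 0.92 tilt [-0.013 -0.008 -1.   ]
```

View pics/c5.png

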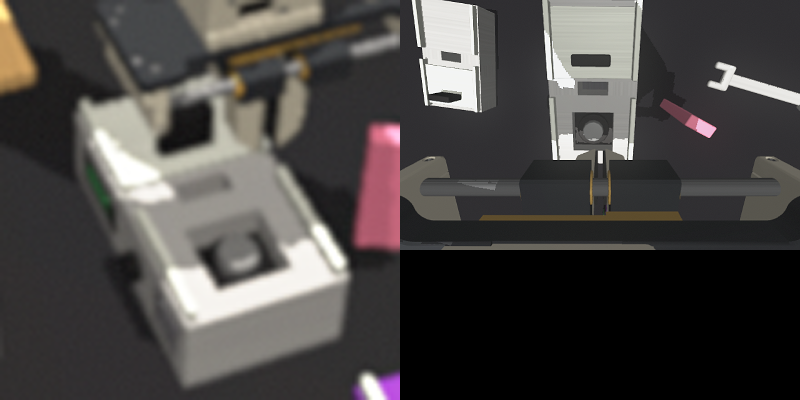

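The cover is fully aside: the slot is clear, the button is visible, and the fin sits past the slot. Now I descend on the button.

```bash
python3 -m jog '[0,-0.18,-0.28,0.5,0,0,0,0,0.5,0,0,0,0,0.3,0,0,0,0,0,0]' 20 >/dev/null;python3 dl.py 0.568 -0.3045 0.062 6.9
```

```text
shift units [-0.13 -0.03  0.54] turn 0.18 | jaw 8.0 p [ 0.5688 -0.2991  0.1088] F [0.7 0.3 0.2] w 0.2 t 15.55 j7 0.98 tilt [-0.012 -0.005 -1.   ]
```

```bash
python3 -m jog '[0,-0.12,0,0.2,-0.15,0,0,0,0.2,0,0,0,0,0.1,0]' |egrep 'pos|force'; for i in 1 2 3; do python3 -m jog '[0,0,0,0.06,0,0,0,0,0,0]' |egrep 'pos|force'; done; python3 dl.py 0.568 -0.3045 0.062 6.9
```

```text
position: [0.5707, -0.3015, 0.0887]
force: [-0.4, -0.3, -0.1]
position: [0.5708, -0.301, 0.0855]
force: [0.0, 0.6, -0.2]
position: [0.5712, -0.3011, 0.0834]
force: [-0.1, 0.1, 1.5]
position: [0.5715, -0.3013, 0.0813]
force: [-0.2, 0.7, 0.1]
shift units [-0.07 -0.1  -0.14] turn 0.4 | jaw 9.3 p [ 0.5715 -0.3013  0.0813] F [-0.2  0.7  0.1] w -0.1 t 16.3 j7 1.01 tilt [-0.01  -0.004 -1.   ]
```

```bash
python3 -m jog '[0,-0.06,-0.08,0,0.3,0,0,0,0.04,0]' |egrep 'pos|force'; for i in 1 2 3 4; do python3 -m jog '[0,0,0,0.06,0,0,0,0,0,0]' |egrep 'pos|force'; done; python3 dl.py 0.568 -0.3045 0.062 6.9
```

```text
position: [0.5689, -0.3047, 0.0803]
force: [0.1, 0.6, 0.5]
position: [0.5686, -0.305, 0.0776]
force: [0.0, 0.1, -0.2]
position: [0.5685, -0.305, 0.0749]
force: [0.2, -1.1, 1.0]
position: [0.5685, -0.3049, 0.0721]
force: [0.2, 0.3, 0.3]
position: [0.5686, -0.305, 0.0695]
force: [-0.7, 0.3, 0.7]
shift units [ 0.01 -0.02 -0.44] turn 0.06 | jaw 7.3 p [ 0.5686 -0.305   0.0695] F [-0.7  0.3  0.7] w 0.6 t 17.13 j7 1.0 tilt [-0.009 -0.004 -1.   ]
```

```bash
for i in 1 2 3 4; do python3 -m jog '[0,0,0,0.06,0,0,0,0,0,0]' |egrep 'pos|force'; done; python3 - <<'E'
from h import *
a=get_image('side')[180:310,270:400,::-1];b=get_image('scene')[150:260,215:345,::-1]
f=lambda i:cv2.resize(i,(400,int(400*i.shape[0]/i.shape[1])),interpolation=cv2.INTER_CUBIC)
o=np.zeros((400,800,3),np.uint8);A,B=f(a),f(b);o[:A.shape[0],:400]=A;o[:B.shape[0],400:]=B;cv2.imwrite('pics/c6.png',o)
E
```

```text
position: [0.5688, -0.3051, 0.0672]
force: [-1.0, 1.3, 3.5]
position: [0.5689, -0.3053, 0.065]
force: [-1.2, 0.2, 3.5]
position: [0.569, -0.3053, 0.0636]
force: [-1.6, 1.6, 4.1]
position: [0.5691, -0.3054, 0.0638]
force: [-2.6, 2.3, 4.2]
```

View pics/c6.png

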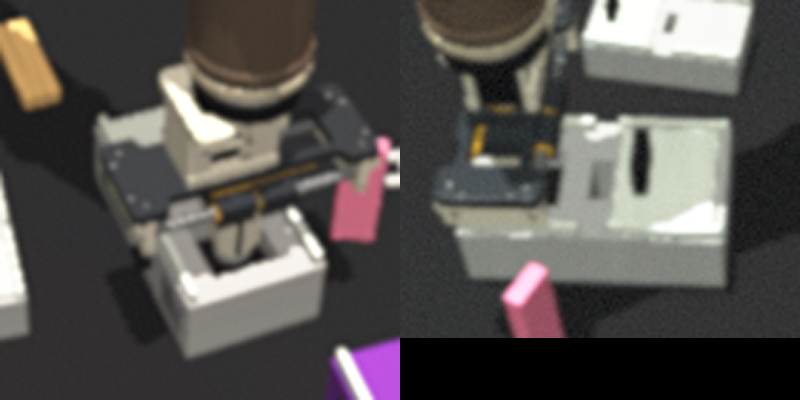

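The fingertips are in the well on the button, the force is rising, and the cover is fully aside. I'll press to the bottom.

```bash
for i in 1 2 3 4 5; do python3 -m jog '[0,0,0,0.12,0]' |egrep 'pos|force'; done
```

```text
position: [0.5694, -0.3058, 0.0619]
force: [-19.6, 16.1, 81.0]
position: [0.5695, -0.3058, 0.062]
force: [-20.8, 17.3, 71.9]
position: [0.5694, -0.3057, 0.0624]
force: [-16.7, 13.9, 55.3]
position: [0.5693, -0.3057, 0.0625]
force: [-14.7, 12.0, 51.0]
position: [0.5693, -0.3058, 0.0625]
force: [-15.2, 12.5, 51.7]
```

Button bottomed after about 6.2 mm of travel with a hard stop. I retract and go to the +y side of the fin to push the cover home with closed fingers. The closed tips evidently sit only about 7.5 mm ahead of the TCP.

```bash
python3 -m jog '[0,0,0,-0.4,0,0,0,0,-0.8,0,0,0,0,-0.8,0,0,0,0,-0.3,0,0,0.9,0,0,0,0,0.9,0,0,0,0,0.9,0,0,0,0,0.4,0,0,0,0,0,0,0,0]' |egrep 'pos|force'; python3 dl.py 0.553 -0.17 0.065 6.9
```

```text
position: [0.5518, -0.1824, 0.1607]
force: [0.9, 0.0, -0.2]
shift units [0.3  0.05 1.77] turn -0.02 | jaw 6.8 p [ 0.5518 -0.1824  0.1607] F [ 0.9  0.  -0.2] w 0.5 t 19.07 j7 0.77 tilt [ 0.011  0.006 -1.   ]
```

```bash
python3 -m jog '[0,0.3,0,0,0,0,0,0.05,0.6,0,0,0,0,0.6,0,0,0,0,0.35,0,0,0,0,0.1,0]' |egrep 'pos|force'; python3 -m jog '[0,-0.3,0,0,0,0,-0.3,0,0,0,0,-0.3,0,0,0,0,-0.3,0,0,0]'|egrep 'pos|force'; python3 dl.py 0.567 -0.30 0.065 6.9
```

```text
position: [0.555, -0.1705, 0.0929]
force: [0.3, -0.8, -0.9]
position: [0.5603, -0.2192, 0.0906]
force: [0.1, 3.0, -1.4]
shift units [-2.03 -0.08  0.  ] turn 0.03 | jaw 7.1 p [ 0.5603 -0.2192  0.0906] F [ 0.1  3.  -1.4] w -0.0 t 19.82 j7 0.89 tilt [ 0.01   0.007 -1.   ]
```

```bash
python3 -m jog '[0,-0.3,0,0,0,0,-0.3,0,0,0,0,-0.3,0,0,0]'|egrep 'pos|force';python3 -m jog '[0,-0.3,0,0,0,0,-0.3,0,0,0]'|egrep 'pos|force'; python3 dl.py 0.567 -0.30 0.065 6.9
```

```text
position: [0.565, -0.2586, 0.091]
force: [-0.3, 2.0, -0.4]
position: [0.5683, -0.2851, 0.0912]
force: [0.3, 3.1, -0.7]
shift units [-0.37 -0.08  0.03] turn 0.02 | jaw 7.0 p [ 0.5683 -0.2851  0.0912] F [ 0.3  3.1 -0.7] w 0.7 t 20.23 j7 0.98 tilt [ 0.011  0.009 -1.   ]
```

```bash
for i in 1 2 3 4 5 6 7 8 9; do python3 -m jog '[0,-0.09,0,0,0]'|egrep 'pos|force'; done
```

```text
position: [0.5686, -0.2919, 0.0915]
force: [-0.2, 1.6, -0.0]
position: [0.5691, -0.2965, 0.0916]
force: [1.0, 3.2, -0.4]
position: [0.5696, -0.3008, 0.0916]
force: [0.3, 2.6, -0.5]
position: [0.57, -0.3045, 0.0916]
force: [-0.5, 1.9, 0.1]
position: [0.5703, -0.3057, 0.0914]
force: [-5.5, 18.0, 10.7]
position: [0.5704, -0.3056, 0.0913]
force: [-6.0, 16.8, 11.2]
position: [0.5704, -0.3055, 0.0911]
force: [-5.5, 12.3, 7.9]
position: [0.5705, -0.3054, 0.0909]
force: [-5.7, 13.0, 8.3]
position: [0.5705, -0.3053, 0.0908]
force: [-5.0, 12.3, 9.3]
```

The cover is home against its stop, giving 12–18 N repeatedly at y ≈ -0.3055. Now I fetch the batten.

```bash
python3 -m jog '[0,0.2,0,0,0,0,0,0,-0.6,0,0,0,0,-0.8,0,56,0,0,-0.4,0,56,0.85,-0.35,0,0,56,0.85,-0.35,0,0,56,0.85,-0.35,0,0,56,0.85,-0.35,0,0,56,0.85,-0.35,0,0,56,0.85,-0.35,0,0,56,0.8,-0.35,0,0,56,0.8,-0.2,0,0,56,0,0,0,0]' 20|egrep 'pos|force'; python3 - <<'E'
from h import *
i=cv2.imread('pics/s3_full.png');h=cv2.cvtColor(i,cv2.COLOR_BGR2HSV)
m=cv2.inRange(h,(8,70,90),(35,255,255));m[:190]=0;m[215:]=0;m[:,:350]=0;m[:,415:]=0
n,l,st,c=cv2.connectedComponentsWithStats(m);k=1+st[1:,4].argmax();print(st[k],c[k])
r=cv2.minAreaRect(cv2.findNonZero((l==k).astype('uint8')));B=cv2.boxPoints(r);s=cam('scene')
for b in B: print(b,pix2z(s,b,.010))
print(pix2z(s,c[k],.010))
E
python3 dl.py 0.464 -0.007 0.05 7
```

```text
position: [0.4236, -0.042, 0.1729]
force: [-0.4, 0.0, -0.7]
[362 195  45  16 671] [383.56482861 202.44709389]
[362. 195.] [ 0.44817046 -0.06535363  0.01      ]
[406. 195.] [0.43040345 0.04640343 0.01      ]
[406. 210.] [0.47838145 0.04958289 0.01      ]
[362. 210.] [ 0.4957617  -0.05931933  0.01      ]
[ 0.4634862  -0.00822567  0.01      ]
shift units [0.68 1.08 2.48] turn 0.07 | jaw 7.4 p [ 0.4236 -0.042   0.1729] F [-0.4  0.  -0.7] w 55.6 t 22.07 j7 0.4 tilt [ 0.01   0.026 -1.   ]
```

```bash
python3 -m jog '[56,0.34,0.5,0,0,56,0.34,0.5,0.3,0,56,0,0,0.7,0,56,0,0,0.7,0,56,0,0,0.6,0,56,0,0,0,0]'|egrep 'pos|force'; python3 dl.py 0.463 -0.008 0.0 7
```

```text
position: [0.4663, -0.0015, 0.0822]
force: [-1.1, 0.4, -0.1]
shift units [-0.19 -0.14  1.42] turn 0.17 | jaw 8.0 p [ 0.4663 -0.0015  0.0822] F [-1.1  0.4 -0.1] w 55.7 t 22.57 j7 0.55 tilt [ 0.023  0.03  -0.999]
```

```bash
python3 -m jog '[56,-0.15,-0.1,0.5,0.15,56,0,0,0.5,0,56,0,0,0.2,0,56,0,0,0,0]'|egrep 'pos|force'; python3 dl.py 0.463 -0.008 0.0 7
```

```text
position: [0.4667, -0.0083, 0.0353]
force: [-1.0, -0.8, 0.6]
shift units [ 0.01 -0.1   0.25] turn 0.01 | jaw 7.1 p [ 0.4667 -0.0083  0.0353] F [-1.  -0.8  0.6] w 56.2 t 22.9 j7 0.64 tilt [ 0.027  0.028 -0.999]
```

```bash
for i in 1 2; do python3 -m jog '[56,0,-0.05,0.12,0]'|egrep 'pos|force';done; python3 -m jog '[25,0,0,0,0,25,0,0,0,0,25,0,0,0,0,25,0,0,0,0,25,0,0,0,0,25,0,0,0,0]' 20|egrep 'pos|force|width'
```

```text
position: [0.4661, -0.0087, 0.0317]
force: [0.3, -0.3, -0.4]
position: [0.4649, -0.0089, 0.0276]
force: [0.5, -0.2, -0.9]
position: [0.4661, -0.0084, 0.03]
force: [-0.4, -0.4, 0.7]
width: 0.279
```

The grip missed, so the tips are above the batten. I'll open and go lower.

```bash
python3 -m jog '[56,0,0,0,0,56,0,0,0,0,56,0,0,0,0,56,0,0,0,0,56,0,0,0,0]' 20|egrep 'pos|force|width';for i in 1 2 3 4 5; do python3 -m jog '[56,0,0,0.08,0]'|egrep 'pos|force';done
```

```text
position: [0.4663, -0.0083, 0.0302]
force: [1.1, -0.3, 0.6]
width: 0.585
position: [0.4667, -0.0082, 0.0272]
force: [0.3, -1.0, 0.0]
position: [0.4669, -0.008, 0.0238]
force: [0.3, -0.3, -0.5]
position: [0.4671, -0.0079, 0.0203]
force: [0.4, -0.0, 0.1]
position: [0.4672, -0.0078, 0.0166]
force: [0.2, 0.5, 0.8]
position: [0.4672, -0.0077, 0.0129]
force: [0.2, -0.5, -0.4]
```

```bash
python3 -m jog '[28,0,0,0,0,28,0,0,0,0,28,0,0,0,0,28,0,0,0,0,28,0,0,0,0,28,0,0,0,0]' 20|egrep 'pos|force|width'
```

```text
position: [0.4665, -0.0079, 0.0119]
force: [-0.3, -0.5, -0.5]
width: 0.368
```

Gripped at 33.8 mm. I'll fit the tray pose by silhouette while lifting.

```bash
python3 -m jog '[28,0,0,-0.5,0,28,0,0,-0.7,0,28,0,0,-0.7,0,28,0,0,0,0]' 20|egrep 'pos|force|width'; cat > tray.py <<'E'
from h import *
from scipy.optimize import minimize
def mask(f,roi):
    g=cv2.imread(f,0);m=np.zeros_like(g);x0,y0,x1,y1=roi;m[y0:y1,x0:x1]=(g[y0:y1,x0:x1]>85)*255
    k=max(cv2.findContours(m,0,2)[0],key=cv2.contourArea);o=np.zeros_like(m);cv2.fillPoly(o,[cv2.convexHull(k)],255)
    return cv2.resize(o,None,fx=4,fy=4)
M=[(cam('scene'),mask('pics/s0.png',(425,205,520,305))),(cam('side'),mask('pics/d0.png',(260,125,340,175)))]
V=np.array([(x,y,z) for x in(-80,80) for y in(-60,60) for z in(0,22)])/1000
def cost(p,which=(0,1)):
    c,q=np.cos(p[2]),np.sin(p[2]);P=np.c_[p[0]+c*V[:,0]-q*V[:,1],p[1]+q*V[:,0]+c*V[:,1],V[:,2]]
    r=0
    for i in which:
        cm,m=M[i];h=cv2.convexHull((proj(cm,P)*4+1.5).astype(np.float32)).round().astype(np.int32);o=np.zeros_like(m);cv2.fillPoly(o,[h],255)
        r+=1-(o&m>0).sum()/((o|m)>0).sum() if False else 1-np.count_nonzero(o&m)/np.count_nonzero(o|m)
    return r
for w in((0,1),(0,),(1,)):
    r=minimize(cost,[.583,.207,0],args=(w,),method='Nelder-Mead',options=dict(initial_simplex=[[.583,.207,0],[.595,.207,0],[.583,.22,0],[.583,.207,.1]],maxiter=200))
    print(w,r.x.round(4),np.rad2deg(r.x[2]).round(2),r.fun)
E
python3 tray.py
```

```text
position: [0.4624, -0.0111, 0.0894]
force: [1.2, -0.3, 0.8]
width: 0.367
(0, 1) [0.5789 0.2087 0.0565] 3.24 0.26225061922840887
(0,) [0.5783 0.2103 0.0249] 1.42 0.1033382503848127
(1,) [0.5755 0.2076 0.0879] 5.04 0.15203198356807512
```

```bash
python3 -m jog '[28,0.5,0,-0.4,-1,28,0.3,0,0,-1,28,0,0,0,-1,28,0,0,0,-1,28,0,0,0,-1,28,0,0,0,-1,28,0,0,0,-1,28,0,0,0,-1,28,0,0,0,-1,28,0,0,0,-1,28,0,0,0,-1,28,0,0,0,-1,28,0,0,0,-1,28,0,0,0,-1,28,0,0,0,0]' 20|egrep 'pos|force|width';python3 dl.py 0.579 0.2085 0.05 93
```

```text
position: [0.4556, 0.0238, 0.1071]
force: [0.6, 0.8, -0.1]
width: 0.37
shift units [-3.47  4.28  1.05] turn 0.4 | jaw 95.4 p [0.4556 0.0238 0.1071] F [ 0.6  0.8 -0.1] w 34.0 t 26.48 j7 1.72 tilt [ 0.033  0.032 -0.999]
```

```bash
python3 -m jog '[28,-0.58,0.71,0,0.4,28,-0.58,0.71,0,0,28,-0.58,0.71,0,0,28,-0.58,0.71,0,0,28,-0.58,0.71,0,0,28,-0.5,0.6,0,0,28,0,0,0,0]' 20|egrep 'force|width';python3 dl.py 0.579 0.2085 0.02 93
```

```text
force: [0.9, 1.2, -0.3]
width: 0.365
shift units [0.22 0.12 1.75] turn -0.34 | jaw 91.0 p [0.5857 0.2016 0.1149] F [ 0.9  1.2 -0.3] w 33.5 t 27.07 j7 1.39 tilt [ 0.03   0.034 -0.999]
```

```bash
python3 -m jog '[28,0.22,0.12,0.5,-0.34,28,0,0,0.8,0,28,0,0,0.6,0,28,0,0,0.1,0,28,0,0,0,0]' 20|egrep 'force|width';python3 dl.py 0.579 0.2085 -0.009 93
```

```text
force: [0.5, -1.1, 0.2]
width: 0.366
shift units [ 0.06 -0.13  0.39] turn -0.09 | jaw 92.5 p [0.5807 0.2132 0.032 ] F [ 0.5 -1.1  0.2] w 33.6 t 27.48 j7 1.43 tilt [ 0.033  0.035 -0.999]
```

```bash
python3 -m jog '[28,0.03,-0.1,0.15,0,28,0,0,0.1,0]' 20|egrep 'pos|force';for i in 1 2 3; do python3 -m jog '[28,0,0,0.06,0]'|egrep 'pos|force';done
```

```text
position: [0.5804, 0.209, 0.0229]
force: [-0.3, 0.2, 0.0]
position: [0.581, 0.2088, 0.021]
force: [0.5, 1.2, -1.0]
position: [0.5816, 0.2085, 0.0193]
force: [-0.6, -0.1, -0.6]
position: [0.5821, 0.2086, 0.0175]
force: [-0.1, 0.3, 1.7]
```

Contact is near. I release and retract.

```bash
python3 -m jog '[28,0,0,0.03,0,56,0,0,0,0,56,0,0,0,0,56,0,0,0,0,56,0,0,0,0,56,0,0,0,0,56,0,0,-0.4,0,56,0,0,-0.9,0,56,0,0,-0.9,0,56,-0.9,0,-0.3,0,56,-0.9,0,0,0,56,-0.9,0,0,0,56,-0.9,0,0,0,56,0,0,0,0]' 20|egrep 'pos|force|width|clock'; python3 - <<'E'
from h import *
a=get_image('scene')[100:400,80:540,::-1];b=get_image('side')[100:300,230:430,::-1]
f=lambda i,w:cv2.resize(i,(w,int(w*i.shape[0]/i.shape[1])),interpolation=cv2.INTER_CUBIC)
o=np.zeros((400,800,3),np.uint8);A,B=f(a,460),f(b,340);o[:A.shape[0],:460]=A;o[:B.shape[0],460:]=B;cv2.imwrite('pics/c7.png',o)
E
```

```text
clock: 29.07
position: [0.7243, 0.2112, 0.1281]
force: [-2.2, 0.5, -0.8]
width: 0.611
```

View pics/c7.png

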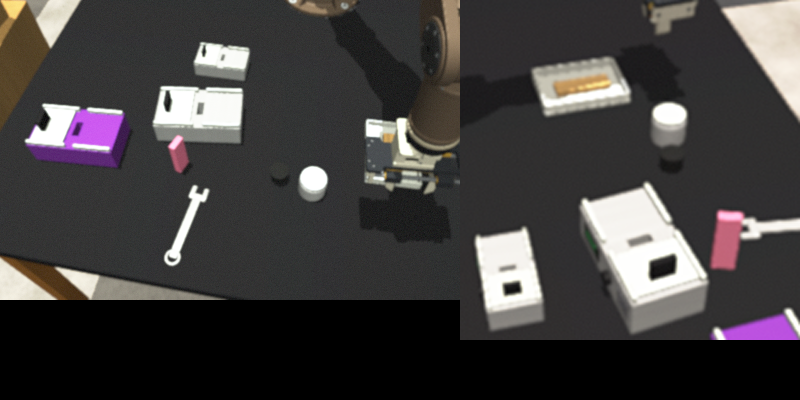

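The batten lies flat inside the tray (side crop (583,85)), clear of the walls. The cover is over the well, and the tin and bung are in place. One numeric check of the fin's position, then sign off.

```bash
python3 - <<'E'
from h import *
i1=get_image('scene')[:,:,::-1];i0=cv2.imread('pics/s0.png')
def fin(i):
    g=cv2.cvtColor(np.ascontiguousarray(i),cv2.COLOR_BGR2GRAY)[189:214,240:262];m=(g<70).astype('uint8')
    n,l,s,c=cv2.connectedComponentsWithStats(m);k=1+np.argmin([np.hypot(*(c[j]-[8,12])) if s[j,4]>15 else 99 for j in range(1,n)]);return c[k]+[240,189]
a,b=fin(i0),fin(i1);s=cam('scene');print(a,b,(pix2z(s,b,.09)-pix2z(s,a,.09)).round(4))
print(sign_off())
E
```

```text
[247.57142857 201.25974026] [247.24       201.42666667] [ 0.0006 -0.0006  0.    ]
the job is handed in; nothing more can be done
None
```

The job is done and handed in at about 29 s on the clock, with no verdict reported.

**What I did**
- **Batten out:** I pulled it from the slot, tipped it down flat on the bare bench and let go.
- **Cover open:** I slid it aside to its stop. On the first push the fingers rode over the handle, so I gripped the handle instead and felt the stop at about 18 N.
- **Button:** I pressed it about 6 mm to a hard stop. The force there peaked at about 80 N, more than I meant. It was below the 120 N wrist limit and came through the fingertips as far as I could tell, not the gripper body.
- **Cover home:** I pushed it shut against its stop, which held at 12–18 N.
- **Batten away:** I picked it up on the second try, since the first closed above it, and laid it in the tray.

**Last checks**
- The side picture shows the batten flat on the tray floor, clear of the walls, and the cover over the well.
- The tin and bung appear to be where they started; I only checked them by eye.
- The handle is within 1 mm of its starting place. My early estimate had the cover about 2–5 mm ajar then, which disagrees slightly. I trust the stop contact more.
- The closed fingertips sat only about 7.5 mm ahead of the TCP (the tool's reference point), not 25 mm as given. That caused the ride-over and probably the missed grasp.

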